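Wedge a wooden test piece in the taper gauge and mark where it stops

TASK

Take the tall round wooden test piece, stand it in the wide end of the taper gauge's slot and slide it along the slot towards the narrow end until it wedges between the two jaws, then let go of it, leaving it upright. Then slide the gauge's cursor along its rail until it is level with the middle of the wedged piece, to mark the reading, and let go.

Things in the scene. Friction and masses are not known exactly. Their poses are not given: they have to be found in the camera images.
- gauge: Taper gauge, fixed: grey base plate 220 x 180 x 8 mm with two straight steel jaws (14 mm thick, tops at z = 30 mm) forming a tapered slot, open above. Origin: on the slot's centre line at mid length, at bench level. +x along the slot to its narrow end, +y to the cursor's rail, z up. Gap 66 mm at x = -90, narrowing evenly to 6 mm at x = +90. Slot floor: plate top, z = 8 mm.
- stop (a point): Point on the slot's floor and centre line, 11 mm from the gauge's origin towards the narrow end: the axis of a centred 32 mm round piece is about here when it wedges (held off the centre line it meets one jaw about 6 mm sooner per mm). Axes as the gauge's.
- core: The tall round wooden test piece: plain cylinder, 32 mm diameter, 90 mm high, about 80 g, standing on the bench. Origin: centre of its underside, z along its axis. Other wooden pieces stand around it in changing places: a square bar of the same height and thickness, a round stub 40 mm high, a flat disc 54 mm wide.
- cursor: Cursor: aluminium rider on the rail at gauge y = +85 mm; slides only along gauge x, from -80 to +80 mm, about 1 N friction, stays where left; starts near the wide end. Upright fin to grip or push: 14 mm thick along x, 22 mm along y, from 23 to 68 mm above the origin. Origin: under the fin's middle, on the plate's top (8 mm above the bench). Axes as the gauge's.
Not all that is in view belongs to the job. Leave any orange or purple look-alike of the core alone.

How it is judged:
By the outcome, as a careful person would: the job done as asked, in the order asked, and still so for the second after the job is handed in, with the robot touching nothing.
It also fails if it takes over 51 s, if anything falls off the work surface, if the arm or the gripper's body presses on something with over 40 N, if the wrist force passes 120 N, or if a joint passes its speed limit or range.

ROBOT

A 6-joint arm with a two-finger parallel gripper is mounted at the origin on the work surface. World frame = base frame: x ahead of the robot, y to its left, z up, the work surface at z = 0. Lengths are in mm, angles in degrees, forces in N, time in s.
With the tool pointing down it reaches from about 300 to 850 mm from the base axis. Payload 4.2 kg.
Tool frame: the origin (TCP) lies on the mounting face of the last link; the fingertips stand 191 mm ahead of it and the grasp point (between the pads) lies 172 mm ahead of it; z points along the fingers, y is the direction in which the jaws open and shut (so a half turn about z gives the same grasp; the last joint's range is limited). The gripper opens to 91 mm and grips with 3 to 60 N. Pads are 32 mm wide; open, the fingers measure 118 mm over their backs; the gripper's body (76 mm by 178 mm) begins 60 mm behind the grasp point.
Start: joints at [71.276, 18.312, 89.639, -0, 72.044, -1.146], TCP at [173.652, 548.149, 404.776] pointing down, gripper open.
Joint ranges: [-177.97, 177.97], [-48.28, 115.42], [12.27, 149.76], [-77.06, 257.06], [2.81, 150.46], [-146.56, 146.56]. Speed limits (degrees/s): [147.25, 147.25, 180, 180, 180, 180].

INTERFACE

Orientations are given as [roll, pitch, yaw] about the fixed x, y, z axes, in that order (R = Rz(yaw) Ry(pitch) Rx(roll)).
In Python, from workcell import env gives the robot as it stands.
- The arm moves only by the shell command python3 -m handwheel 'ROWS' [FORCE]. ROWS is JSON, a list of rows, each an object with "gripper": the opening in per cent of the stroke, from 0 (shut) to 100 (fully open); "travel": the shift along the tool's x, y, z in m, a list of three; "twist": the turn about the tool's z in rad. In form: [{"gripper": gripper, "travel": [x, y, z], "twist": twist}, ...]. A call has 1 to 5 rows; each row shifts and turns the commanded pose from where the row before left it, along the tool's axes as they then stand; what a row does not reach is not made up. A row lasts 1/12 s, in which the tool goes at most 41.7 mm and 7.16 degrees, less where a joint would pass 70% of its speed; a pose out of reach is approached as far as the arm can. A call with a gripper value outside its range is refused whole. The fingers move at their own pace and stop on an object; FORCE is the grip in N (left out, the last holds). Time passes only in rows, so rows that do not move let the fingers close. It gives the time, the measured TCP pose, the force and the opening at its end, in the units of the state.
- env.state(): the state, without advancing time (a new reading comes with each control period).
- env.grab_frame(name): name is "side" or "top" or "wrist"; returns a dict with "frame" (400x640x3 uint8, red, green, blue), "intrinsics" (3x3 intrinsics, pixels), "extrinsics" (4x4, takes a point from camera to world coordinates). Camera axes: x right, y down, z forward; pixel columns grow to the right and rows downward; lengths in mm; the calibration is good to about 2 mm. A picture is of the moment at which its call begins. There is no depth.
- env.job_done(): hands the job in, once; it reports no verdict.
Trained networks look in the newest picture that a camera, given by its name, has taken for a name from the list of things; names that differ only in an ending like _2 or _b are one class to them, and where a whole thing is asked for, a point or a joint stands for the part that bears it (a point fixed in the world has none). Each returns a list of dicts, best first, with "confidence" (0 to 1); they miss things now and then, are a little off and sometimes report something else, mostly with a low value. They report only what shows in the picture. A call takes as long as a camera call. They do not tell look-alikes from the thing itself.
- env.trace(camera, thing): "pixels" (400x640 bool, what is visible of it) and "uv" ([column, row] in pixels, amid what is visible of it).
- env.pinpoint(camera, thing): "uv" ([column, row] in pixels: a listed point, or the origin of a listed thing).
The state is a dict: "time_s": time; "qpos": joint angles; "qvel": joint speeds; "effort": joint torques, N m; "ee_pos": TCP position; "ee_rot": TCP orientation; "force": force on the tool from outside, world axes, zero at the start; "torque": the same for the moment, N m; "gripper_width": finger opening in mm.
Only numpy, scipy, OpenCV 4.12 (cv2) and the standard library are available. Lean on these libraries where they do the work, as an engineer would, in place of code of your own. Each camera call takes 0.05 s, during which the arm holds its last target. There are 200 camera calls.

## Working session

There is one attempt and no reset: what is moved stays moved. The work goes in short steps, Python scripts to look and compute and a shell command to move; the robot and the scene stay as the last step left them, time stands still between calls to the robot, and variables do not carry over. Pictures are saved under pics/ and viewed, about 8 in all and at most 12, crops included, and the job is handed in when it is done.

```bash
ls; mkdir -p pics
cat > h.py <<'E'
from workcell import env
import numpy as np, cv2
def px2w(f,uv,z):
    K=np.array(f["intrinsics"]);T=np.array(f["extrinsics"])
    d=T[:3,:3]@np.linalg.solve(K,[uv[0],uv[1],1.0]);o=T[:3,3]
    return o+d*(z-o[2])/d[2]
def w2px(f,p):
    K=np.array(f["intrinsics"]);T=np.array(f["extrinsics"])
    c=T[:3,:3].T@(np.array(p,float)-T[:3,3]);q=K@c
    return q[:2]/q[2]
def save(f,name,crop=None,s=1):
    im=f["frame"][:,:,::-1]
    if crop: a,b,c,d=crop; im=im[b:d,a:c]
    cv2.imwrite("pics/"+name,cv2.resize(im,None,fx=s,fy=s,interpolation=cv2.INTER_CUBIC))
E
python3 - <<'E'
from h import *
s=env.state();print(s["ee_pos"],s["ee_rot"],s["time_s"],s["gripper_width"])
fs=[]
for c in ["top","side"]:
    f=env.grab_frame(c);fs.append(f["frame"])
    print(c,np.round(f["extrinsics"],2).tolist(),np.round(f["intrinsics"],1).tolist())
    for t in ["gauge","stop","core","cursor"]:
        for d in env.pinpoint(c,t): print(t,np.round(d["uv"],1),round(d["confidence"],2),np.round(px2w(f,d["uv"],{"stop":8,"cursor":8}.get(t,0)),1))
    save(f,c+"0.png")
E
```

```text
pics
[173.6047614  547.97785492 403.93001564] [-1.79898349e+02 -8.56324163e-04  1.62419906e+02] 0.0 91.56326427251047
top [[-0.01, -0.99, 0.16, 461.99], [-1.0, 0.02, 0.04, -77.89], [-0.04, -0.16, -0.99, 748.31], [0.0, 0.0, 0.0, 1.0]] [[421.1, 0.0, 312.7], [0.0, 421.1, 197.0], [0.0, 0.0, 1.0]]
gauge [201.  210.2] 0.97 [565.2 155.2   0. ]
stop [202.4 219.6] 0.71 [547.1 149.6   8. ]
core [470.5 192. ] 0.9 [ 589.7 -328.6    0. ]
core [463.5 157. ] 0.82 [ 653.9 -320.7    0. ]
core [435.8 136.3] 0.79 [ 693.8 -273.6    0. ]
core [429.5 184.2] 0.63 [ 605.2 -257.3    0. ]
cursor [234.6 164.3] 0.57 [647.4  93.5   8. ]
side [[0.78, -0.4, 0.48, 155.35], [-0.63, -0.52, 0.58, -554.26], [0.02, -0.75, -0.66, 633.38], [0.0, 0.0, 0.0, 1.0]] [[494.2, 0.0, 322.3], [0.0, 494.2, 194.1], [0.0, 0.0, 1.0]]
gauge [255.3 165.4] 0.96 [559.  154.7   0. ]
stop [255.7 162.8] 0.8 [559.3 152.5   8. ]
core [443.1 312.6] 0.82 [ 587.1 -327.2    0. ]
cursor [305.  164.1] 0.55 [636.8  87.3   8. ]
```

View pics/top0.png

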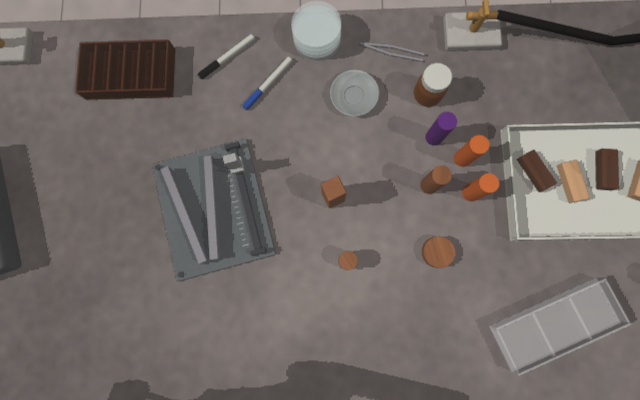

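View pics/side0.png

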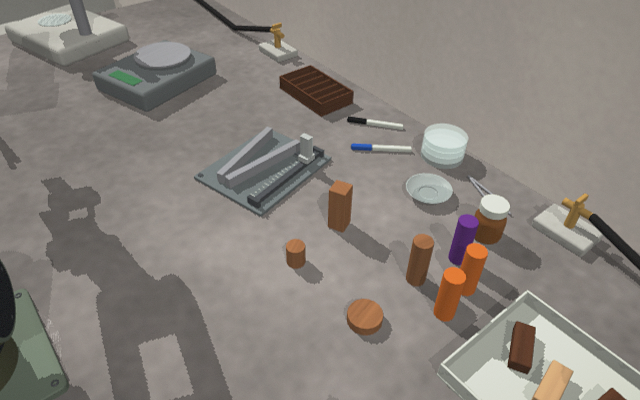

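Candidates for the core:
- Brown round tall, top (436,180), side (420,260): the core by description.
- Purple look-alike, top (441,129).
- Orange look-alikes, top (471,151) and (480,187).
- Square bar, top (333,192).
- Stub, top (347,260).
- Disc, top (438,252).

The cursor is at (233,160), at the wide (upper) end of the slot.

Run:
```python
from h import *
for c in ["top","side"]:
    f=env.grab_frame(c)
    for d in env.trace(c,"gauge")[:1]:
        m=d["pixels"];ys,xs=np.nonzero(m)
        P=np.array([px2w(f,(x,y),8)[:2] for x,y in zip(xs,ys)],np.float32)
        print(c,d["confidence"],cv2.minAreaRect(P))
        hull=cv2.convexHull(P); ap=cv2.approxPolyDP(hull,8,True)
        print(ap[:,0].round(0).tolist())
    for d in env.pinpoint(c,"core"):print(d["uv"],d["confidence"],px2w(f,d["uv"],0)[:2])
    for d in env.trace(c,"core"):
        ys,xs=np.nonzero(d["pixels"]);print("tr",np.round(d["uv"]),d["confidence"],xs.min(),xs.max(),ys.min(),ys.max(),f["frame"][d["pixels"]].mean(0).round())
    if c=="side": save(f,"side1.png",(370,190,530,330),4)
    np.save(c+".npy",f,allow_pickle=True)
```

```text
top 0.79 ((569.0560302734375, 132.88790893554688), (222.2052459716797, 181.30372619628906), 14.528414726257324)
[[695.0, 75.0], [651.0, 247.0], [442.0, 191.0], [486.0, 19.0]]
[428.1, 184.0] 0.93 [ 605.58906372 -254.8466228 ]
[433.4, 134.1] 0.84 [ 698.08745935 -269.55114639]
[466.7, 158.4] 0.68 [ 651.18195133 -326.23296331]
[467.8, 193.6] 0.57 [ 586.86384463 -323.66086774]
tr [478. 184.] 0.95 462 498 173 200 [154.  84.  50.]
tr [436. 178.] 0.65 421 452 165 192 [113.  78.  58.]
tr [441. 126.] 0.6 425 456 111 144 [80. 50. 96.]
tr [474. 149.] 0.58 454 488 135 165 [155.  83.  49.]
side 0.98 ((581.0127563476562, 134.4114990234375), (262.85589599609375, 186.1857452392578), 15.013949394226074)
[[689.0, 73.0], [708.0, 169.0], [645.0, 247.0], [438.0, 184.0], [484.0, 15.0]]
[465.0, 287.3] 0.89 [ 652.05824741 -316.822178  ]
[443.6, 314.7] 0.83 [ 584.73122381 -330.19073382]
[415.1, 279.4] 0.76 [ 600.53994289 -256.16108786]
[456.9, 255.7] 0.71 [ 694.68639304 -264.85560389]
tr [418. 258.] 0.97 406 433 234 286 [110.  78.  54.]
tr [464. 236.] 0.77 450 479 214 264 [ 83.  47. 101.]
tr [474. 266.] 0.59 461 487 244 295 [160.  88.  42.]
tr [448. 295.] 0.55 434 465 268 321 [159.  88.  41.]
```

View pics/side1.png

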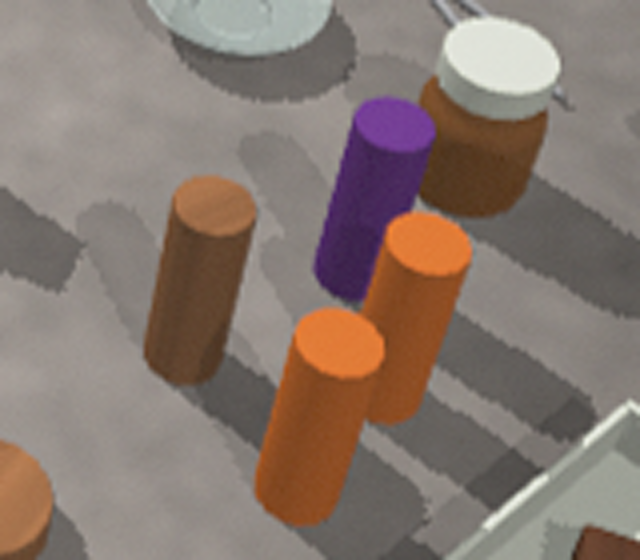

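The crop shows the brown round piece at left, base about (415,280) in the side view, world (603,-256). It is the only tall round wooden one. I'll move above it with the jaw axis along the gauge's x (about 15°).

```bash
T='' ; python3 -m handwheel '[{"gripper":100,"travel":[0,0,0],"twist":0.12},{"gripper":100,"travel":[0,0,0],"twist":0.12},{"gripper":100,"travel":[0,0,0],"twist":0.12},{"gripper":100,"travel":[0,0,0],"twist":0.12},{"gripper":100,"travel":[0,0,0],"twist":0.12}]' 20
python3 -m handwheel '[{"gripper":100,"travel":[0,0,0],"twist":0.12},{"gripper":100,"travel":[0,0,0],"twist":0.12},{"gripper":100,"travel":[0,0,0],"twist":0.12},{"gripper":100,"travel":[0,0,0],"twist":0.04},{"gripper":100,"travel":[-0.02,0.005,0],"twist":0}]'
python3 -m handwheel '[{"gripper":100,"travel":[-0.037,0.0086,0],"twist":0},{"gripper":100,"travel":[-0.037,0.0086,0],"twist":0},{"gripper":100,"travel":[-0.037,0.0086,0],"twist":0},{"gripper":100,"travel":[-0.037,0.0086,0],"twist":0},{"gripper":100,"travel":[-0.037,0.0086,0],"twist":0}]'
python3 -m handwheel '[{"gripper":100,"travel":[-0.037,0.0086,0],"twist":0},{"gripper":100,"travel":[-0.037,0.0086,0],"twist":0},{"gripper":100,"travel":[-0.037,0.0086,0],"twist":0},{"gripper":100,"travel":[-0.037,0.0086,0],"twist":0},{"gripper":100,"travel":[-0.037,0.0086,0],"twist":0}]'
python3 -m handwheel '[{"gripper":100,"travel":[-0.037,0.0086,0],"twist":0},{"gripper":100,"travel":[-0.037,0.0086,0],"twist":0},{"gripper":100,"travel":[-0.037,0.0086,0],"twist":0},{"gripper":100,"travel":[-0.037,0.0086,0],"twist":0},{"gripper":100,"travel":[-0.037,0.0086,0],"twist":0}]'
```

```text
time_s: 1.32
ee_pos: [173.6, 548.2, 404.8]
ee_rot: [180.0, -0.0, 127.7]
force: [-1.0, 0.9, -0.1]
gripper_width: 91.0
time_s: 1.73
ee_pos: [182.9, 532.0, 404.6]
ee_rot: [180.0, -0.1, 105.2]
force: [0.3, -0.2, 0.8]
gripper_width: 91.1
time_s: 2.15
ee_pos: [273.8, 361.2, 404.9]
ee_rot: [180.0, -0.0, 105.2]
force: [0.8, 1.1, 0.1]
gripper_width: 91.2
time_s: 2.57
ee_pos: [363.6, 193.7, 405.1]
ee_rot: [179.9, -0.0, 105.1]
force: [1.5, 0.9, -0.7]
gripper_width: 91.2
time_s: 2.98
ee_pos: [453.5, 26.1, 405.1]
ee_rot: [179.9, -0.0, 105.1]
force: [0.9, 1.1, 0.0]
gripper_width: 91.4
```

```bash
python3 -m handwheel '[{"gripper":100,"travel":[-0.037,0.0086,0],"twist":0},{"gripper":100,"travel":[-0.037,0.0086,0],"twist":0},{"gripper":100,"travel":[-0.037,0.0086,0],"twist":0},{"gripper":100,"travel":[-0.037,0.0086,0],"twist":0},{"gripper":100,"travel":[-0.037,0.0086,0],"twist":0}]'
python3 -m handwheel '[{"gripper":100,"travel":[-0.037,0.0086,0],"twist":0},{"gripper":100,"travel":[-0.037,0.0086,0],"twist":0},{"gripper":100,"travel":[-0.02,0.005,0],"twist":0},{"gripper":100,"travel":[0,0,0.02],"twist":0},{"gripper":100,"travel":[0,0,0],"twist":0}]'
python3 - <<'E'
from h import *
f=env.grab_frame("wrist");save(f,"w1.png")
s=env.state();print(s["ee_pos"],s["ee_rot"])
for d in env.pinpoint("wrist","core"):print("pp",np.round(d["uv"]),d["confidence"],px2w(f,d["uv"],0)[:2])
for d in env.trace("wrist","core"):
    ys,xs=np.nonzero(d["pixels"]);print("tr",np.round(d["uv"]),d["confidence"],xs.min(),xs.max(),ys.min(),ys.max(),f["frame"][d["pixels"]].mean(0).round())
print(w2px(f,(603,-256,90)),w2px(f,(603,-256,0)))
E
```

```text
time_s: 3.4
ee_pos: [543.3, -141.3, 404.8]
ee_rot: [180.0, -0.0, 105.1]
force: [1.0, 0.3, 0.8]
gripper_width: 91.4
time_s: 3.82
ee_pos: [588.6, -225.5, 381.1]
ee_rot: [-179.7, -0.2, 105.0]
force: [-0.8, 0.4, -1.4]
gripper_width: 90.9
[ 588.42592803 -224.63519876  382.5300138 ] [-179.76817116   -0.19502626  105.07209437]
pp [392. 240.] 0.76 [ 692.11376699 -271.44773076]
pp [348. 262.] 0.7 [ 646.61319692 -314.99395905]
pp [327. 211.] 0.68 [ 601.28445993 -254.63686938]
pp [300. 257.] 0.58 [ 583.69487566 -325.38674665]
tr [390. 244.] 0.96 380 398 229 274 [60. 24. 78.]
tr [350. 270.] 0.92 338 370 253 317 [157.  73.   8.]
tr [300. 268.] 0.71 285 313 249 311 [154.  69.   3.]
[329.13462132 239.81310335] [328.03794409 212.14520906]
```

View pics/w1.png

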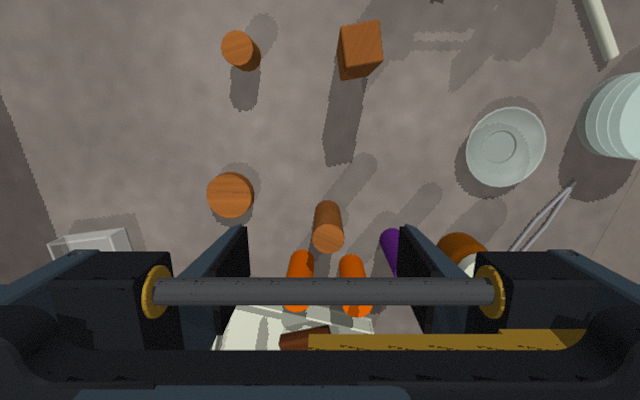

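The core shows as brown at (327,225) in the wrist view, base (602,-255). I'll align over it, descend and grip.

```bash
python3 -m handwheel '[{"gripper":100,"travel":[-0.017,0.0025,0],"twist":0},{"gripper":100,"travel":[-0.0165,0.0025,0],"twist":0},{"gripper":100,"travel":[0,0,0],"twist":0},{"gripper":100,"travel":[0,0,0.025],"twist":0},{"gripper":100,"travel":[0,0,0.03],"twist":0}]'
python3 -m handwheel '[{"gripper":100,"travel":[0,0,0.03],"twist":0},{"gripper":100,"travel":[0,0,0.03],"twist":0},{"gripper":100,"travel":[0,0,0.03],"twist":0},{"gripper":100,"travel":[0,0,0.015],"twist":0},{"gripper":100,"travel":[0,0,0],"twist":0}]'
python3 -m handwheel '[{"gripper":50,"travel":[0,0,0],"twist":0},{"gripper":25,"travel":[0,0,0],"twist":0},{"gripper":20,"travel":[0,0,0],"twist":0},{"gripper":20,"travel":[0,0,0],"twist":0},{"gripper":20,"travel":[0,0,0],"twist":0}]' 15
python3 -m handwheel '[{"gripper":20,"travel":[0,0,0],"twist":0},{"gripper":20,"travel":[0,0,0],"twist":0},{"gripper":20,"travel":[0,0,0],"twist":0},{"gripper":20,"travel":[0,0,0],"twist":0},{"gripper":20,"travel":[0,0,0],"twist":0}]' 15
```

```text
time_s: 4.38
ee_pos: [602.9, -254.7, 333.1]
ee_rot: [179.6, 0.3, 105.2]
force: [0.9, -0.8, -0.1]
gripper_width: 90.9
time_s: 4.8
ee_pos: [601.1, -253.6, 221.6]
ee_rot: [-179.7, -0.3, 105.2]
force: [-0.4, 0.3, -0.4]
gripper_width: 90.8
time_s: 5.22
ee_pos: [602.6, -255.3, 226.1]
ee_rot: [179.9, 0.1, 105.1]
force: [0.4, 1.3, -0.3]
gripper_width: 60.7
time_s: 5.63
ee_pos: [602.3, -255.4, 224.7]
ee_rot: [-180.0, -0.0, 105.1]
force: [-0.6, 0.4, 1.2]
gripper_width: 31.7
```

```bash
python3 -m handwheel '[{"gripper":20,"travel":[0,0,-0.015],"twist":0},{"gripper":20,"travel":[0,0,-0.03],"twist":0},{"gripper":20,"travel":[0,0,-0.035],"twist":0},{"gripper":20,"travel":[0,0,-0.035],"twist":0},{"gripper":20,"travel":[0,0,-0.025],"twist":0}]' 20
python3 -m handwheel '[{"gripper":20,"travel":[0.02,0.007,0],"twist":0},{"gripper":20,"travel":[0.033,0.0115,0],"twist":0},{"gripper":20,"travel":[0.033,0.0115,0],"twist":0},{"gripper":20,"travel":[0.033,0.0115,0],"twist":0},{"gripper":20,"travel":[0.033,0.0115,0],"twist":0}]'
python3 -m handwheel '[{"gripper":20,"travel":[0.033,0.0115,0],"twist":0},{"gripper":20,"travel":[0.033,0.0115,0],"twist":0},{"gripper":20,"travel":[0.033,0.0115,0],"twist":0},{"gripper":20,"travel":[0.033,0.0115,0],"twist":0},{"gripper":20,"travel":[0.033,0.0115,0],"twist":0}]'
python3 - <<'E'
from h import *
f=env.grab_frame("wrist");save(f,"w2.png")
s=env.state();print(s["ee_pos"],s["ee_rot"],s["gripper_width"])
for t in ["gauge","stop","cursor"]:
  for d in env.pinpoint("wrist",t):print(t,np.round(d["uv"]),d["confidence"],px2w(f,d["uv"],0 if t=="gauge" else 8)[:2])
np.save("w2.npy",f,allow_pickle=True)
E
```

```text
time_s: 6.05
ee_pos: [602.5, -255.4, 367.9]
ee_rot: [179.8, 0.1, 105.1]
force: [0.5, 0.2, -1.4]
gripper_width: 31.9
time_s: 6.47
ee_pos: [613.6, -93.4, 364.6]
ee_rot: [-180.0, -0.0, 105.1]
force: [0.3, -0.3, -0.5]
gripper_width: 31.8
time_s: 6.88
ee_pos: [626.1, 81.3, 364.6]
ee_rot: [-180.0, -0.0, 105.1]
force: [0.5, -0.7, -0.3]
gripper_width: 31.8
[626.38506164  86.9809962  364.44931797] [179.88690254  -0.33424887 105.32509592] 31.63023930926174
gauge [280. 110.] 0.95 [560.11645725 153.52363137]
gauge [270. 113.] 0.21 [550.52458338 147.49352772]
stop [269. 110.] 0.77 [549.51869725 150.37988024]
cursor [334. 190.] 0.55 [639.31525341  84.21893305]
```

View pics/w2.png

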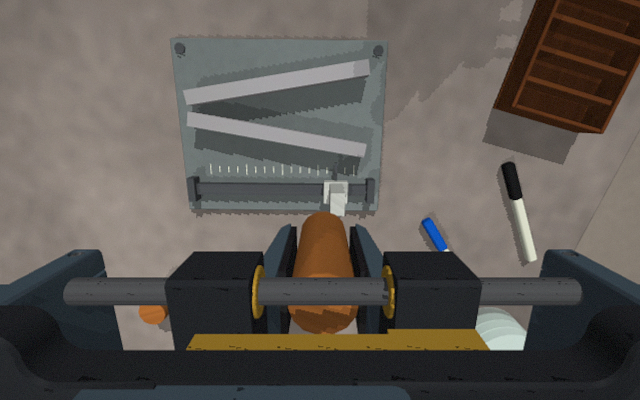

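The wrist view shows both jaws (wide end right, x about 365; narrow end left, x about 188), the cursor at (336,195) and the core held in the fingers. I'll fit the jaw tops for the slot's pose.

Run:
```python
from h import *
for nm,roi in [("w2",(180,55,375,160)),("top",(155,145,222,270))]:
    f=np.load(nm+".npy",allow_pickle=True).item()
    g=cv2.cvtColor(f["frame"],cv2.COLOR_RGB2GRAY);a,b,c,d=roi
    r=g[b:d,a:c];t,m=cv2.threshold(r,0,255,cv2.THRESH_OTSU)
    for t in ([t,t+15] if nm=="w2" else [t,t+10]):
        n,l,st,_=cv2.connectedComponentsWithStats((r>t).astype(np.uint8))
        print(nm,t); R=[]
        for i in sorted(range(1,n),key=lambda i:-st[i,4])[:2]:
            ys,xs=np.nonzero(l==i)
            P=np.array([px2w(f,(x+a,y+b),30)[:2] for x,y in zip(xs,ys)],np.float32)
            q=cv2.boxPoints(cv2.minAreaRect(P)); rc=cv2.minAreaRect(P)
            v=cv2.fitLine(P,cv2.DIST_L2,0,.01,.01).ravel()
            u=v[:2]*(-1 if v[0]>0 else 1)
            c0=np.array(rc[0]);L=max(rc[1]);R.append((np.degrees(np.arctan2(u[1],u[0]))%360,c0,P.mean(0)))
            print(st[i,4],rc,R[-1][0],P.mean(0))
        th=np.radians((R[0][0]+R[1][0])/2);x=np.array([np.cos(th),np.sin(th)]);y=np.array([-x[1],x[0]])
        mid=(R[0][2]+R[1][2])/2;print("yaw",np.degrees(th),"mid",mid,"sep",(R[0][2]-R[1][2])@y,"dx",(R[0][2]-R[1][2])@x,"taper",R[0][0]-R[1][0])
```

```text
w2 128.0
2927 ((553.5001220703125, 178.02462768554688), (182.6365509033203, 14.078133583068848), 23.865535736083984) 203.87956 [554.6786  178.58716]
2569 ((566.1879272460938, 130.05027770996094), (183.04171752929688, 14.356884956359863), 5.0615315437316895) 185.01753 [564.91797 130.0095 ]
yaw 194.44853 mid [559.7983  154.29834] sep -49.596077 dx -2.205102 taper 18.86203
w2 143.0
2656 ((553.125, 177.9266815185547), (180.7056121826172, 13.630934715270996), 23.881088256835938) 203.88383 [550.5145  176.83104]
2473 ((566.12451171875, 130.01837158203125), (182.01168823242188, 13.81898021697998), 4.990809440612793) 185.01425 [564.4946  129.92004]
yaw 194.44902 mid [557.5046  153.37555] sep -48.915497 dx 1.832737 taper 18.869583
top 94.0
5669 ((570.1585083007812, 170.74705505371094), (223.82440185546875, 119.59854888916016), 1.4021215438842773) 181.99858 [565.435   177.76886]Traceback (most recent call last):
  File "<stdin>", line 17, in <module>
IndexError: list index out of range
```

```bash
python3 -m handwheel '[{"gripper":20,"travel":[0.027,0.0057,0],"twist":0},{"gripper":20,"travel":[0.027,0.0057,0],"twist":0},{"gripper":20,"travel":[0.027,0.0057,0],"twist":0.012},{"gripper":20,"travel":[0,0,0],"twist":0},{"gripper":20,"travel":[0,0,0.02],"twist":0}]' 20
python3 -m handwheel '[{"gripper":20,"travel":[0,0,0.03],"twist":0},{"gripper":20,"travel":[0,0,0.03],"twist":0},{"gripper":20,"travel":[0,0,0.015],"twist":0},{"gripper":20,"travel":[0,0,0],"twist":0},{"gripper":20,"travel":[0,0,0],"twist":0}]' 20
python3 - <<'E'
from h import *
f=env.grab_frame("wrist");save(f,"w3.png");t=env.grab_frame("top")
s=env.state();print(s["ee_pos"],s["ee_rot"],s["gripper_width"])
p=np.array(s["ee_pos"])[:2]-[559.7,154.0];a=np.radians(194.45)
print("gauge xy",p@[np.cos(a),np.sin(a)],p@[-np.sin(a),np.cos(a)])
save(t,"t3.png",(120,120,320,290),3)
E
```

```text
time_s: 7.5
ee_pos: [622.7, 162.3, 348.4]
ee_rot: [179.5, 0.0, 104.5]
force: [0.1, 0.2, 0.3]
gripper_width: 31.7
time_s: 7.92
ee_pos: [621.9, 160.7, 269.2]
ee_rot: [-179.9, 0.0, 104.4]
force: [0.3, 0.3, -0.7]
gripper_width: 31.9
[622.48432921 161.41044427 271.36829702] [1.79827393e+02 9.93721105e-03 1.04379892e+02] 31.831628419587066
gauge xy -62.647360775164536 8.490869567825444
```

View pics/w3.png

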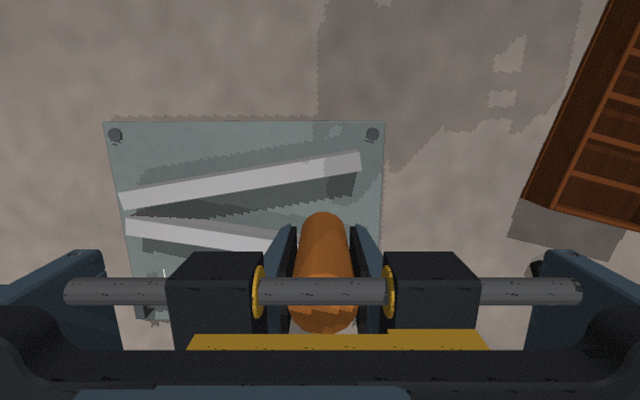

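The TCP is 8.5 mm off the centre line towards +y. The core's bottom (near (322,225)) is still above the jaws. I'll shift it across, then go down.

```bash
python3 -m handwheel '[{"gripper":20,"travel":[0.0085,0,0],"twist":0},{"gripper":20,"travel":[0,0,0],"twist":0},{"gripper":20,"travel":[0,0,0.012],"twist":0},{"gripper":20,"travel":[0,0,0.012],"twist":0},{"gripper":20,"travel":[0,0,0.006],"twist":0}]' 20
python3 -m handwheel '[{"gripper":20,"travel":[0,0,0.003],"twist":0},{"gripper":20,"travel":[0,0,0.001],"twist":0},{"gripper":20,"travel":[0,0,0],"twist":0},{"gripper":20,"travel":[0,0,0],"twist":0},{"gripper":20,"travel":[0,0,0],"twist":0}]' 20
cat > g.py <<'E'
from h import *
a=np.radians(194.45);X=np.array([np.cos(a),np.sin(a)]);Y=np.array([-X[1],X[0]]);O=np.array([559.7,154.0])
def G(p): d=np.array(p)[:2]-O; return round(d@X,1),round(d@Y,1)
def W(x,y,z): return [*(O+x*X+y*Y),z]
def cyl(cam,x0,y0,z0=8,d=32,h=90,f=None):
    "fit core position to trace mask by silhouette centroid/edges, Gauss-Newton on gauge x,y"
    f=f or env.grab_frame(cam); r=[q for q in env.trace(cam,"core")]
    th=np.linspace(0,2*np.pi,40)
    def sil(x,y):
        p=np.array([w2px(f,W(x+d/2*np.cos(t),y+d/2*np.sin(t),z)) for z in (z0,z0+h) for t in th],np.float32)
        return cv2.convexHull(p)
    def mask(x,y):
        m=np.zeros((400,640),np.uint8);cv2.fillConvexPoly(m,np.round(sil(x,y)*16).astype(int),1,shift=4);return m>0
    m0=mask(x0,y0)
    r=[q for q in r if (q["pixels"]&m0).sum()>50]
    if not r: return None
    M=max(r,key=lambda q:(q["pixels"]&m0).sum())["pixels"]
    best=max(((M&mask(x,y)).sum()/(M|mask(x,y)).sum(),x,y) for x in np.arange(x0-15,x0+16,1) for y in np.arange(y0-8,y0+9,1))
    return best
E
python3 - <<'E'
from g import *
p=env.state();print(p["ee_pos"],G(p["ee_pos"]),p["force"])
E
```

```text
time_s: 8.43
ee_pos: [618.8, 170.4, 237.6]
ee_rot: [-179.8, 0.0, 104.5]
force: [-1.3, 0.0, -1.2]
gripper_width: 31.7
time_s: 8.85
ee_pos: [619.8, 170.4, 236.1]
ee_rot: [179.9, -0.0, 104.4]
force: [0.3, 0.1, -1.2]
gripper_width: 31.4
[619.78568612 170.4480483  236.14058982] (np.float64(-62.3), np.float64(-0.9)) [ 0.29388865  0.06526906 -1.23104542]
```

```bash
python3 -m handwheel '[{"gripper":20,"travel":[-0.001,0,0.0015],"twist":0},{"gripper":20,"travel":[0,0,0.001],"twist":0},{"gripper":20,"travel":[0,0,0.0005],"twist":0},{"gripper":20,"travel":[0,0,0],"twist":0},{"gripper":20,"travel":[0,0,0],"twist":0}]' 8
python3 -m handwheel '[{"gripper":20,"travel":[0,0,0.0005],"twist":0},{"gripper":20,"travel":[0,0,0],"twist":0},{"gripper":20,"travel":[0,0,0],"twist":0}]' 8
python3 - <<'E'
from g import *
p=env.state();print(p["ee_pos"],G(p["ee_pos"]),p["force"])
E
```

```text
time_s: 9.27
ee_pos: [619.8, 169.4, 232.8]
ee_rot: [180.0, -0.0, 104.4]
force: [-0.2, 0.1, -0.7]
gripper_width: 31.5
time_s: 9.52
ee_pos: [619.8, 169.5, 232.6]
ee_rot: [180.0, -0.0, 104.4]
force: [-0.9, -0.0, 2.9]
gripper_width: 31.9
[619.82246998 169.46488117 232.64686423] (np.float64(-62.1), np.float64(0.0)) [-0.90097823 -0.0391855   2.87365406]
```

```bash
python3 -m handwheel '[{"gripper":20,"travel":[0,-0.008,0],"twist":0},{"gripper":20,"travel":[0,-0.01,0],"twist":0},{"gripper":20,"travel":[0,-0.01,0],"twist":0},{"gripper":20,"travel":[0,-0.01,0],"twist":0},{"gripper":20,"travel":[0,-0.01,0],"twist":0}]' 8
python3 -m handwheel '[{"gripper":20,"travel":[0,-0.006,0],"twist":0},{"gripper":20,"travel":[0,-0.004,0],"twist":0},{"gripper":20,"travel":[0,0,0],"twist":0},{"gripper":20,"travel":[0,0,0],"twist":0}]' 8
python3 - <<'E'
from g import *
p=env.state();print(p["ee_pos"],G(p["ee_pos"]),p["force"])
E
python3 -m handwheel '[{"gripper":20,"travel":[0,-0.003,0],"twist":0},{"gripper":20,"travel":[0,-0.003,0],"twist":0},{"gripper":20,"travel":[0,0,0],"twist":0},{"gripper":20,"travel":[0,0,0],"twist":0}]' 8
python3 - <<'E'
from g import *
p=env.state();print(p["ee_pos"],G(p["ee_pos"]),p["force"]@np.c_[X,Y][[0,1]] if 0 else (np.array(p["force"])[:2]@X,np.array(p["force"])[:2]@Y,p["force"][2]))
E
```

```text
time_s: 9.93
ee_pos: [573.0, 157.4, 232.7]
ee_rot: [179.8, -0.0, 104.4]
force: [1.6, 0.6, 2.0]
gripper_width: 31.7
time_s: 10.27
ee_pos: [563.2, 154.9, 232.7]
ee_rot: [-179.9, -0.0, 104.4]
force: [-1.8, -0.7, 5.8]
gripper_width: 31.8
[563.20757891 154.89574507 232.65204856] (np.float64(-3.6), np.float64(0.0)) [-1.78332973 -0.70146396  5.75706972]
time_s: 10.6
ee_pos: [558.3, 153.6, 232.7]
ee_rot: [179.9, -0.0, 104.4]
force: [1.6, -0.5, 5.3]
gripper_width: 31.5
[558.32750201 153.590444   232.67681497] (np.float64(1.4), np.float64(0.1)) (np.float64(-1.4595008429248133), np.float64(0.8624128206631518), np.float64(5.301897500855328))
```

Seated on the floor and sliding. Next I'll creep in, watching the force.

```bash
cat > st.py <<'E'
from g import *
p=env.state();F=np.array(p["force"]);print(G(p["ee_pos"]),np.round([F[:2]@X,F[:2]@Y,F[2]],1),round(p["gripper_width"],1))
E
python3 -m handwheel '[{"gripper":20,"travel":[0,-0.002,0],"twist":0},{"gripper":20,"travel":[0,-0.002,0],"twist":0},{"gripper":20,"travel":[0,0,0],"twist":0},{"gripper":20,"travel":[0,0,0],"twist":0}]' 8 >/dev/null; python3 st.py
python3 -m handwheel '[{"gripper":20,"travel":[0,-0.0015,0],"twist":0},{"gripper":20,"travel":[0,-0.0015,0],"twist":0},{"gripper":20,"travel":[0,0,0],"twist":0},{"gripper":20,"travel":[0,0,0],"twist":0}]' 8 >/dev/null; python3 st.py
python3 -m handwheel '[{"gripper":20,"travel":[0,-0.001,0],"twist":0},{"gripper":20,"travel":[0,-0.001,0],"twist":0},{"gripper":20,"travel":[0,0,0],"twist":0},{"gripper":20,"travel":[0,0,0],"twist":0}]' 8 >/dev/null; python3 st.py
```

```text
(np.float64(5.6), np.float64(0.0)) [-3.3 -0.3  5.2] 31.6
(np.float64(8.7), np.float64(-0.0)) [-3.  -0.3  5.4] 32.3
(np.float64(10.5), np.float64(0.1)) [-4.7  0.3  5.3] 31.9
```

```bash
python3 -m handwheel '[{"gripper":20,"travel":[0,-0.001,0],"twist":0},{"gripper":20,"travel":[0,0,0],"twist":0},{"gripper":20,"travel":[0,0,0],"twist":0}]' 8 >/dev/null; python3 st.py
python3 -m handwheel '[{"gripper":20,"travel":[0,-0.001,0],"twist":0},{"gripper":20,"travel":[0,0,0],"twist":0},{"gripper":20,"travel":[0,0,0],"twist":0}]' 8 >/dev/null; python3 st.py
python3 -m handwheel '[{"gripper":20,"travel":[0,-0.001,0],"twist":0},{"gripper":20,"travel":[0,0,0],"twist":0},{"gripper":20,"travel":[0,0,0],"twist":0}]' 8 >/dev/null; python3 st.py
```

```text
(np.float64(11.4), np.float64(0.2)) [-4.9  1.6  5.1] 31.8
(np.float64(11.9), np.float64(0.2)) [-6.9  1.   4.1] 31.9
(np.float64(12.5), np.float64(0.2)) [-7.8  1.3  2.7] 31.9
```

```bash
python3 -m handwheel '[{"gripper":20,"travel":[0,-0.001,0],"twist":0},{"gripper":20,"travel":[0,0,0],"twist":0},{"gripper":20,"travel":[0,0,0],"twist":0}]' 8 >/dev/null; python3 st.py
python3 -m handwheel '[{"gripper":20,"travel":[0,-0.001,0],"twist":0},{"gripper":20,"travel":[0,0,0],"twist":0},{"gripper":20,"travel":[0,0,0],"twist":0}]' 8 >/dev/null; python3 st.py
python3 - <<'E'
from g import *
for c in ["side","top"]:
    f=env.grab_frame(c);print(c,cyl(c,11,0,f=f))
    if c=="side": save(f,"s4.png",(180,100,350,230),4)
E
```

```text
(np.float64(13.0), np.float64(0.2)) [-8.5  1.2  1.4] 32.1
(np.float64(13.7), np.float64(0.2)) [-9.9  1.1  1.6] 32.0
side (np.float64(0.4343302990897269), np.int64(3), np.int64(-8))
top (np.float64(0.10090361445783133), np.int64(14), np.int64(8))
```

View pics/s4.png

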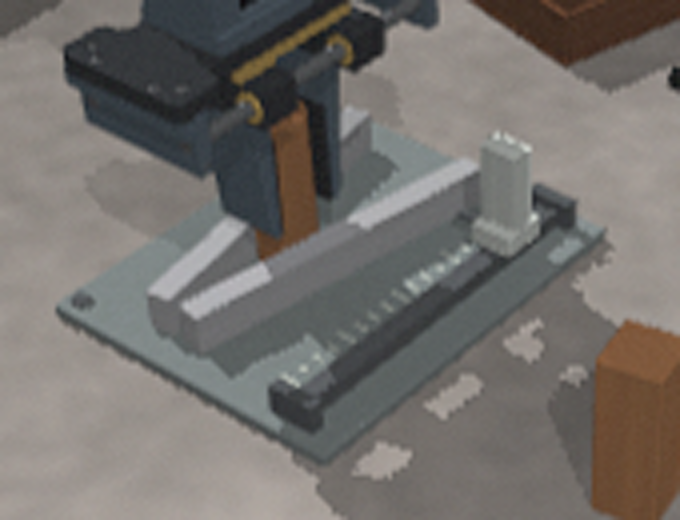

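The side view shows the piece between the jaws in the fingers, wedge force about 10 N. I'll let go, rise clear and check.

```bash
python3 -m handwheel '[{"gripper":45,"travel":[0,0,0],"twist":0},{"gripper":60,"travel":[0,0,0],"twist":0},{"gripper":100,"travel":[0,0,0],"twist":0},{"gripper":100,"travel":[0,0,0],"twist":0},{"gripper":100,"travel":[0,0,0],"twist":0}]' 
python3 -m handwheel '[{"gripper":100,"travel":[0,0,0],"twist":0},{"gripper":100,"travel":[0,0,-0.01],"twist":0},{"gripper":100,"travel":[0,0,-0.03],"twist":0},{"gripper":100,"travel":[0,0,-0.03],"twist":0},{"gripper":100,"travel":[0,0,-0.03],"twist":0}]' 
python3 -m handwheel '[{"gripper":100,"travel":[-0.035,0,-0.03],"twist":0},{"gripper":100,"travel":[-0.035,0,0],"twist":0},{"gripper":100,"travel":[-0.035,0,0],"twist":0},{"gripper":100,"travel":[0,0,0],"twist":0},{"gripper":100,"travel":[0,0,0],"twist":0}]' 
python3 st.py
python3 - <<'E'
from g import *
F={}
for c in ["side","top","wrist"]:
    f=F[c]=env.grab_frame(c);print(c,cyl(c,11,0,f=f))
    for d in env.pinpoint(c,"cursor"):print(d["uv"],d["confidence"],G(px2w(f,d["uv"],8)))
ims=[cv2.resize(F["side"]["frame"][90:230,180:350],(510,420)),cv2.resize(F["wrist"]["frame"],(672,420))]
im=np.hstack(ims)[:,:,::-1];cv2.imwrite("pics/c5.png",cv2.resize(im,None,fx=.67,fy=.67,interpolation=cv2.INTER_AREA))
E
```

```text
time_s: 13.47
ee_pos: [543.1, 149.8, 231.1]
ee_rot: [-179.7, -0.0, 104.4]
force: [0.4, 0.6, -0.1]
gripper_width: 62.8
time_s: 13.88
ee_pos: [543.9, 149.9, 333.7]
ee_rot: [-179.9, -0.0, 104.4]
force: [0.5, -0.7, 0.2]
gripper_width: 91.1
time_s: 14.3
ee_pos: [569.6, 50.1, 360.0]
ee_rot: [180.0, -0.0, 104.3]
force: [0.1, -0.7, -0.4]
gripper_width: 91.1
(np.float64(16.3), np.float64(103.1)) [ 0.1  0.7 -0.4] 91.1
side (np.float64(0.812987012987013), np.int64(3), np.int64(-8))
[305.0, 166.0] 0.78 (np.float64(-53.1), np.float64(87.8))
top None
[237.7, 167.8] 0.42 (np.float64(-61.9), np.float64(84.4))
wrist (np.float64(0.8809523809523809), np.int64(10), np.int64(0))
[391.7, 179.2] 0.76 (np.float64(-62.1), np.float64(87.4))
[326.4, 98.0] 0.47 (np.float64(11.0), np.float64(2.0))
```

View pics/c5.png

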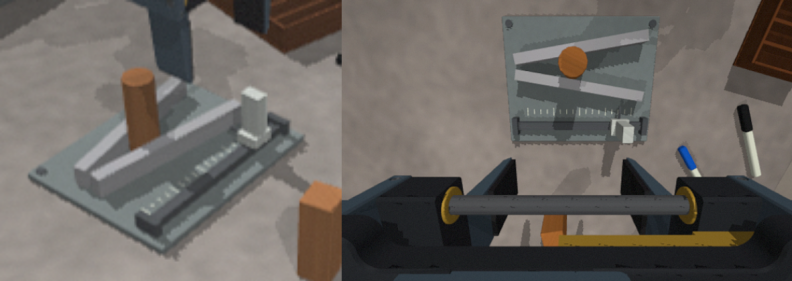

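The piece stands upright between the jaws (centre of the wrist pane), with the cursor still at the wide end. Next I'll measure precisely the piece's top circle and the fin's top.

```bash
cat > meas.py <<'E'
from g import *
def core_top(f,x0=11):
    # centroid of orange blob, minimising over x,y at h: IoU already coarse -> fine
    hsv=cv2.cvtColor(f["frame"],cv2.COLOR_RGB2HSV)
    m=(hsv[...,1]>110)&(hsv[...,0]<18)&(hsv[...,2]>60)
    u,v=w2px(f,W(x0,0,60));box=np.zeros_like(m);box[max(0,int(v)-45):int(v)+45,int(u)-45:int(u)+45]=1
    M=m&box;th=np.linspace(0,2*np.pi,40)
    def mk(x,y):
        p=np.array([w2px(f,W(x+16*np.cos(t),y+16*np.sin(t),z)) for z in (8,98) for t in th],np.float32)
        q=np.zeros((400,640),np.uint8);cv2.fillConvexPoly(q,np.round(cv2.convexHull(p)*16).astype(int),1,shift=4);return q>0
    return max(((M&mk(x,y)).sum()/(M|mk(x,y)).sum(),x,y) for x in np.arange(x0-8,x0+8.1,.5) for y in np.arange(-4,4.1,.5))
def fin_top(f,x0):
    g=cv2.cvtColor(f["frame"],cv2.COLOR_RGB2GRAY)
    # best contrast between model fin-top rectangle and its surround ring
    def q(x,y,e):
        p=np.array([w2px(f,W(x+a*(7+e),y+b*(11+e),76)) for a,b in((-1,-1),(1,-1),(1,1),(-1,1))])
        m=np.zeros((400,640),np.uint8);cv2.fillConvexPoly(m,np.round(p*16).astype(int),1,shift=4);return m>0
    def sc(x,y):
        a=q(x,y,0);r=q(x,y,6)&~a;return g[a].mean()-g[r].mean()
    return max((sc(x,y),x,y) for x in np.arange(x0-10,x0+10.1,.5) for y in np.arange(81,89.1,1))
E
python3 - <<'E'
from meas import *
for c in ["wrist","top"]:
    f=env.grab_frame(c); print(c,core_top(f),fin_top(f,-62))
f=env.grab_frame("side");print("side fin",fin_top(f,-62))
E
```

```text
wrist (np.float64(0.9085328422344997), np.float64(10.5), np.float64(1.0)) (np.float64(76.1008226007478), np.float64(-61.0), np.float64(85.0))
top (np.float64(0.0), np.float64(19.0), np.float64(4.0)) (np.float64(-4.940830101967542), np.float64(-54.5), np.float64(89.0))
side fin (np.float64(55.91038586368552), np.float64(-62.0), np.float64(83.0))
```

```bash
python3 -m handwheel '[{"gripper":100,"travel":[0.006,0.026,0],"twist":0},{"gripper":100,"travel":[0.006,0.026,0],"twist":0},{"gripper":100,"travel":[0.006,0.025,0],"twist":0},{"gripper":100,"travel":[0,0,0],"twist":0},{"gripper":100,"travel":[0,0,0.02],"twist":0}]' 
python3 -m handwheel '[{"gripper":100,"travel":[0,0,0.03],"twist":0},{"gripper":100,"travel":[0,0,0],"twist":0},{"gripper":100,"travel":[0,0,0],"twist":0}]' 
python3 st.py
```

```text
time_s: 15.32
ee_pos: [641.5, 89.0, 342.5]
ee_rot: [179.5, 0.1, 104.5]
force: [-0.4, 0.2, -0.7]
gripper_width: 91.2
time_s: 15.57
ee_pos: [639.0, 88.0, 308.0]
ee_rot: [-179.7, -0.0, 104.4]
force: [0.2, -0.3, 0.6]
gripper_width: 91.3
(np.float64(-60.3), np.float64(83.7)) [-0.2  0.3  0.6] 91.3
```

```bash
python3 -m handwheel '[{"gripper":100,"travel":[-0.001,0.001,0.025],"twist":0},{"gripper":100,"travel":[0,0,0.025],"twist":0},{"gripper":100,"travel":[0,0,0.018],"twist":0},{"gripper":60,"travel":[0,0,0.006],"twist":0},{"gripper":40,"travel":[0,0,0],"twist":0}]' 8
python3 -m handwheel '[{"gripper":30,"travel":[0,0,0],"twist":0},{"gripper":20,"travel":[0,0,0],"twist":0},{"gripper":10,"travel":[0,0,0],"twist":0},{"gripper":8,"travel":[0,0,0],"twist":0},{"gripper":8,"travel":[0,0,0],"twist":0}]' 8
python3 -m handwheel '[{"gripper":8,"travel":[0,0,0],"twist":0},{"gripper":8,"travel":[0,0,0],"twist":0},{"gripper":8,"travel":[0,0,0],"twist":0},{"gripper":8,"travel":[0,0,0],"twist":0},{"gripper":8,"travel":[0,0,0],"twist":0}]' 8
python3 st.py
```

```text
time_s: 15.98
ee_pos: [640.9, 87.4, 235.4]
ee_rot: [-179.9, -0.0, 104.4]
force: [-0.2, -0.1, 0.4]
gripper_width: 80.8
time_s: 16.4
ee_pos: [641.1, 87.5, 236.3]
ee_rot: [179.9, 0.0, 104.4]
force: [0.0, 0.4, -0.3]
gripper_width: 47.5
time_s: 16.82
ee_pos: [640.8, 87.5, 235.3]
ee_rot: [-180.0, -0.0, 104.4]
force: [-1.4, -0.5, 1.0]
gripper_width: 14.1
(np.float64(-61.9), np.float64(84.6)) [1.5 0.1 1. ] 14.1
```

```bash
python3 -m handwheel '[{"gripper":8,"travel":[0,-0.008,0],"twist":0},{"gripper":8,"travel":[0,-0.01,0],"twist":0},{"gripper":8,"travel":[0,-0.01,0],"twist":0},{"gripper":8,"travel":[0,-0.01,0],"twist":0},{"gripper":8,"travel":[0,-0.01,0],"twist":0}]' 12
python3 -m handwheel '[{"gripper":8,"travel":[0,-0.01,0],"twist":0},{"gripper":8,"travel":[0,-0.008,0],"twist":0},{"gripper":8,"travel":[0,-0.004,0],"twist":0},{"gripper":8,"travel":[0,0,0],"twist":0},{"gripper":8,"travel":[0,0,0],"twist":0}]' 12
python3 st.py
```

```text
time_s: 17.23
ee_pos: [593.7, 75.3, 235.3]
ee_rot: [180.0, 0.0, 104.4]
force: [1.7, 0.8, -1.7]
gripper_width: 14.0
time_s: 17.65
ee_pos: [572.7, 69.9, 235.3]
ee_rot: [-179.9, -0.0, 104.4]
force: [-1.0, -0.2, -0.8]
gripper_width: 13.9
(np.float64(8.4), np.float64(84.7)) [ 1.  -0.1 -0.8] 13.9
```

Another 2.5 mm, then release and rise. I'll check both from above.

```bash
python3 -m handwheel '[{"gripper":8,"travel":[0,-0.0015,0],"twist":0},{"gripper":8,"travel":[0,-0.001,0],"twist":0},{"gripper":8,"travel":[0,0,0],"twist":0},{"gripper":8,"travel":[0,0,0],"twist":0},{"gripper":8,"travel":[0,0,0],"twist":0}]' 12;python3 st.py
python3 -m handwheel '[{"gripper":30,"travel":[0,0,0],"twist":0},{"gripper":60,"travel":[0,0,0],"twist":0},{"gripper":60,"travel":[0,0,0],"twist":0},{"gripper":60,"travel":[0,0,0],"twist":0},{"gripper":60,"travel":[0,0,0],"twist":0}]'
python3 -m handwheel '[{"gripper":60,"travel":[0,0,-0.015],"twist":0},{"gripper":60,"travel":[0,0,-0.03],"twist":0},{"gripper":60,"travel":[0,0,-0.03],"twist":0},{"gripper":60,"travel":[0,0,-0.03],"twist":0},{"gripper":60,"travel":[0,0,-0.025],"twist":0}]'
python3 -m handwheel '[{"gripper":60,"travel":[-0.03,0,0],"twist":0},{"gripper":60,"travel":[-0.03,0,0],"twist":0},{"gripper":60,"travel":[-0.02,0,0],"twist":0},{"gripper":60,"travel":[0,0,0],"twist":0},{"gripper":60,"travel":[0,0,0],"twist":0}]'
python3 - <<'E'
from meas import *
F={}
for c in ["wrist","side","top"]:
    f=F[c]=env.grab_frame(c); print(c,core_top(f),fin_top(f,11))
ims=[cv2.resize(F["side"]["frame"][90:230,180:350],(400,330)),cv2.resize(F["wrist"]["frame"][0:230,180:460],(400,330))]
cv2.imwrite("pics/c6.png",np.hstack(ims)[:,:,::-1])
E
```

```text
time_s: 18.07
ee_pos: [571.0, 69.5, 235.3]
ee_rot: [180.0, 0.0, 104.4]
force: [0.6, -0.5, -2.9]
gripper_width: 13.7
(np.float64(10.2), np.float64(84.7)) [-0.5  0.6 -2.9] 13.7
time_s: 18.48
ee_pos: [570.7, 69.5, 235.5]
ee_rot: [180.0, -0.0, 104.4]
force: [-0.3, 0.7, -0.7]
gripper_width: 44.7
time_s: 18.9
ee_pos: [570.7, 69.5, 367.6]
ee_rot: [179.9, 0.0, 104.4]
force: [0.7, 0.1, -0.8]
gripper_width: 54.4
time_s: 19.32
ee_pos: [590.6, -8.7, 365.2]
ee_rot: [-180.0, -0.0, 104.3]
force: [-0.3, 0.5, -0.1]
gripper_width: 54.6
wrist (np.float64(0.9466950959488273), np.float64(10.0), np.float64(-4.0)) (np.float64(77.54138504258461), np.float64(7.5), np.float64(85.0))
side (np.float64(0.7170542635658915), np.float64(7.5), np.float64(-3.5)) (np.float64(63.28191268191267), np.float64(8.5), np.float64(83.0))
top (np.float64(0.5646359583952452), np.float64(10.5), np.float64(0.5)) (np.float64(43.39343674639902), np.float64(6.0), np.float64(83.0))
```

View pics/c6.png

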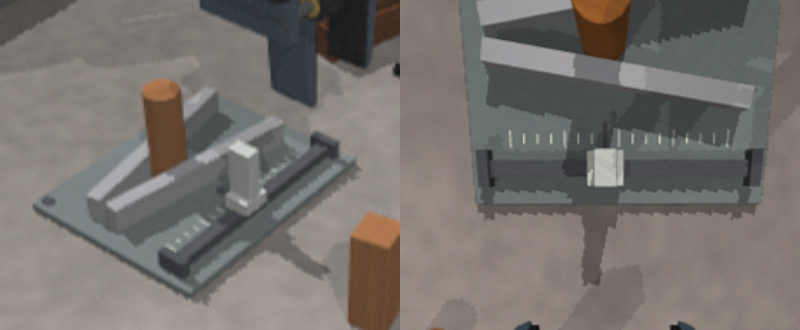

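Piece upright, cursor about level with it. The fin estimates disagree by about 2 mm, and the piece is cut off in the wrist view. I'll move back so both show fully and measure them in one picture.

```bash
python3 -m handwheel '[{"gripper":60,"travel":[0.025,0,-0.01],"twist":0},{"gripper":60,"travel":[0.025,0,-0.01],"twist":0},{"gripper":60,"travel":[0,0,0],"twist":0},{"gripper":60,"travel":[0,0,0],"twist":0},{"gripper":60,"travel":[0,0,0],"twist":0}]'
python3 - <<'E'
from meas import *
f=env.grab_frame("wrist"); print(G(env.state()["ee_pos"]),core_top(f),fin_top(f,11))
# re-fit the jaws here as the frame reference
g=cv2.cvtColor(f["frame"],cv2.COLOR_RGB2GRAY)
q=np.array([w2px(f,W(x,y,30)) for x in(-95,95) for y in(-55,55)]);a,b=np.floor(q.min(0)).astype(int);c,d=np.ceil(q.max(0)).astype(int)
a,b=max(a,0),max(b,0);r=g[b:d,a:c];n,l,st,_=cv2.connectedComponentsWithStats((r>128).astype(np.uint8))
for i in sorted(range(1,n),key=lambda i:-st[i,4])[:3]:
    ys,xs=np.nonzero(l==i);P=np.array([px2w(f,(x+a,y+b),30)[:2] for x,y in zip(xs,ys)],np.float32);rc=cv2.minAreaRect(P);print(st[i,4],rc,G(rc[0]))
save(f,"w7.png",(180,0,460,230),2.8)
E
```

```text
time_s: 19.88
ee_pos: [577.9, 40.9, 385.2]
ee_rot: [-180.0, 0.0, 104.5]
force: [0.9, -0.4, -0.3]
gripper_width: 55.0
(np.float64(10.5), np.float64(114.5)) (np.float64(0.9102478231748158), np.float64(10.5), np.float64(1.0)) (np.float64(67.48559431524549), np.float64(8.0), np.float64(83.0))
2315 ((553.6380004882812, 177.896484375), (182.76654052734375, 14.080323219299316), 23.8043270111084) (np.float64(-0.1), np.float64(-24.7))
1169 ((612.0602416992188, 133.9154052734375), (91.17842864990234, 14.134343147277832), 4.7226152420043945) (np.float64(-45.7), np.float64(32.5))
821 ((506.66302490234375, 124.63693237304688), (63.20030212402344, 13.744235038757324), 4.814719200134277) (np.float64(58.7), np.float64(15.2))
```

View pics/w7.png

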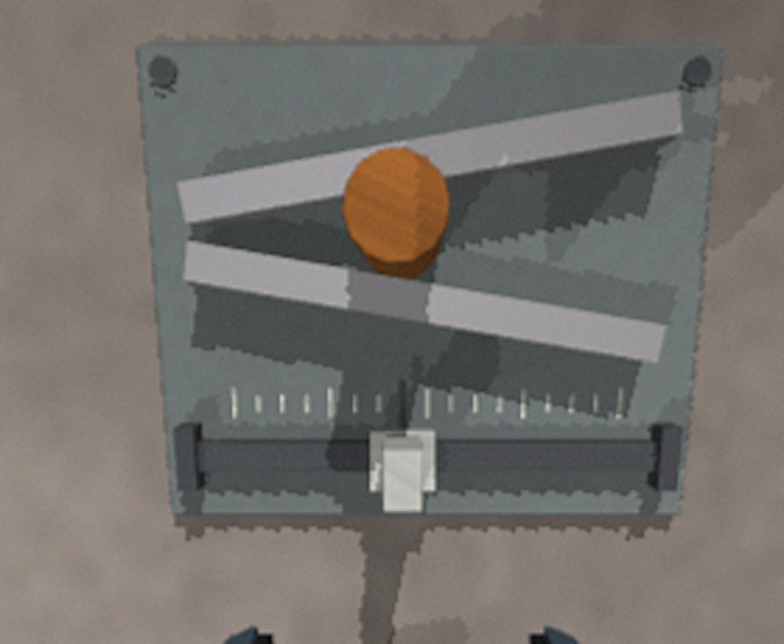

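Run:
```python
from g import *
f=env.grab_frame("wrist")
p=lambda u,v,z:G(px2w(f,(180+u/2.8,v/2.8),z))
print("pointer",p(402,385,10),p(402,420,10),"fin top",p(403,480,76),"carriage",p(402,462,25),"piece top",p(396,206,98))
print("ticks",p(234,402,8),p(621,402,8),p(427,402,8))
print("posts",p(190,455,25),p(668,455,25))
for c in ("wrist","side","top"):
    f=env.grab_frame(c)
    for d in env.pinpoint(c,"cursor")[:1]:print(c,d["confidence"],G(px2w(f,d["uv"],8)))
```

```text
pointer (np.float64(8.5), np.float64(57.5)) (np.float64(8.5), np.float64(71.7)) fin top (np.float64(8.3), np.float64(85.4)) carriage (np.float64(8.5), np.float64(86.9)) piece top (np.float64(10.4), np.float64(1.0))
ticks (np.float64(78.2), np.float64(64.5)) (np.float64(-82.3), np.float64(64.6)) (np.float64(-1.9), np.float64(64.5))
posts (np.float64(93.8), np.float64(84.0)) (np.float64(-98.4), np.float64(84.2))
wrist 0.57 (np.float64(8.8), np.float64(87.7))
side 0.86 (np.float64(5.3), np.float64(89.5))
```

The scale ticks at ±80 read 78.2 and -82.3 in this picture, a bias of about -2 mm at the rail. Corrected for that, the cursor is at about +10.4. The piece is at about +10.5 (11 expected), so the two are level. Handing in.

```bash
python3 -c "
from workcell import env
print(env.state()['time_s']);print(env.job_done())"
```

```text
20.2833
the job is handed in; nothing more can be done
None
```

The job is done and handed in at 20.3 s. The brown round test piece is wedged upright in the slot, and the cursor is level with its middle as near as I could measure. I let go of both, and the gripper was clear of everything at hand-in.

- **Wedging:** I stood the piece in the wide end and slid it in until the push force reached about 10 N. The last picture shows it upright between the jaws. Its centre is at gauge x ≈ +10.5 mm, against about 11 mm expected.
- **Cursor:** I slid it from about -62 mm. It reads about +10.4 mm against the scale ticks, and the arm's own position when I let go gave +10.2 mm.

**Checks that disagreed:**
- Uncorrected, the wrist camera put the cursor at about +8 to +8.5 mm. I put this down to a bias of about -2 mm at the rail, because the ±80 mm ticks read 78.2 and -82.3 in the same picture.
- If that bias also applies at the slot, the piece is nearer 12.4 mm, about 2 mm from the cursor.
- The side and top cameras gave only rough values: piece +7.5 and +10.5 mm, cursor +8.5 and +6 mm. The side camera's cursor detector gave +5.3 mm. I did not rely on these.

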